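Find the switch that still snaps and lock it under the cover

ROBOT

A 6-joint arm with a two-finger parallel gripper is mounted at the origin on a cart in front of the work surface, level with it; the furniture and walls round the work are solid. World frame = base frame: x ahead of the robot, y to its left, z up, the work surface at z = 0. Lengths are in m, angles in rad, forces in N, time in s.
With the tool pointing down it reaches from about 0.275 to 0.725 m from the base axis. Payload 5.6 kg.
Tool frame: the origin (TCP) lies midway between the tips of the shut fingers; the grasp point (between the pads) lies pinch_z behind it (pinch_z is the distance from the TCP to the grasp point, in m); z points along the fingers, y is the line along which they close (so a half turn about z gives the same grasp; the last joint's range is limited). The gripper opens to 85 mm and grips with 20 to 120 N. Pads are 22 mm wide; open, the fingers measure 114 mm over their backs; the gripper's body (76 mm by 85 mm) begins 54 mm behind the grasp point. The pads swing forward as they close: fully open they stand 13 mm farther back than shut.
Start: joints at [1.506, 0.255, 0.108, 0, -1.424, -0.285], TCP at [0.188, 0.517, 0.231] pointing down, gripper open.
Joint ranges: [-2.95, 2.95], [-1.21, 1.97], [-1.09, 1.5], [-2.87, 1.71], [-2.94, -0.07], [-3.05, 3.05]. Speed limits (rad/s): [2.57, 2.57, 3.14, 3.14, 3.14, 3.14].

INTERFACE

Orientations are given as a unit quaternion [x, y, z, w].
In Python, from rig import move_pose, servo_line, move_j, set_gripper, dwell, inverse_kinematics, read_camera, PlanningError, close_job, get_time_s, get_joint_positions, get_qvel, get_effort, get_position, get_orientation, get_ft_force, get_ft_torque, get_grip_width, get_gripper_force, pinch_z gives the robot as it stands. Calls block until the motion is done:
- move_pose(position, orientation): joint-space move of the TCP to a pose.
- servo_line(position, rot=None, v=0.15): straight line of the TCP; rot=None keeps the orientation; v is the mean speed in m/s.
- move_j(angles): joint-space move.
- set_gripper(opening, effort=None): opening from 0.0 (shut) to 1.0 (fully open); effort is the grip in N (None keeps the last); returns when the fingers have stopped.
- dwell(seconds).
- inverse_kinematics(position, orientation): joint angles nearest the present ones, or None.
- read_camera(name): name is "side" or "top" or "wrist"; returns a dict with "frame" (480x640x3 uint8, red, green, blue), "fx", "fy", "cx", "cy" (pixels), "k1" (the pictures are not rectified: a ray, as slopes to the right and down, at radius r is drawn at 1 + k1 r^2 times it, then the intrinsics apply), "T" (4x4, takes a point from camera to world coordinates); the wrist camera has in their place "hand_eye" (4x4, takes a point from camera to tool coordinates, whose origin is the TCP and whose axes are the flange's). Camera axes: x right, y down, z forward; pixel columns grow to the right and rows downward; lengths in m; the calibration is good to about 2 mm. A picture is of the moment at which its call begins: read the wrist's pose just before it. There is no depth.
A pose or a line that the arm cannot do raises PlanningError and nothing moves.
- close_job(): hands the job in; it is judged then, once.
Readings, each from a call of its own:
- get_time_s(): time.
- get_joint_positions(): joint angles.
- get_qvel(): joint speeds.
- get_effort(): joint torques, N m.
- get_position(): TCP position.
- get_orientation(): TCP orientation.
- get_ft_force(): force on the tool from outside, world axes, zero at the start.
- get_ft_torque(): the same for the moment, N m.
- get_grip_width(): opening from 0.0 (shut) to 1.0 (fully open).
- get_gripper_force(): force on a finger pad.
Only numpy, scipy, OpenCV 4.12 (cv2) and the standard library are available. Lean on these libraries where they do the work, as an engineer would, in place of code of your own. Each camera call takes 0.05 s, during which the arm holds its last target. There are 200 camera calls.

TASK

Find the one of the three push switches on the grey switch box that still snaps: press them slowly, one after another, until you feel its resistance break away so that it drops and stays down, and give up on a switch that only stays soft instead of forcing it against its stop: never press on anything harder than about 12 N. Then set the metal cover upright over the switch that has snapped down, so that it sits fully home on the box round that switch, and let go of it.

Things in the scene. Friction and masses are not known exactly. Their poses are not given: they have to be found in the camera images.
- switch_box: Grey steel box 86 x 240 x 45 mm, fixed to the bench, long along its y axis. Origin: centre of its underside; z up; flat top at z = 45 mm. Three push switches that look alike stand in its top in a row along y, 75 mm apart: each a round black cap 21 mm across in a fixed bezel ring 31 mm across and 4 mm high. Which place holds the one sound switch changes every time.
- bezel_left (a point): Point on the box top (45 mm above the bench) on the vertical axis of the switch at the +y end. The flat cap tops of the switches stand 18 to 21.5 mm above their points, each at its own unmeasured height. Pressed straight down, every switch resists at once, with 2 to 4 N.
- bezel_middle (a point): The same point of the middle switch. The sound switch gets stiffer when pressed, to a peak of about 9 N some 3 mm down; then the resistance falls away, to nothing by about 6.5 mm down, and the cap drops by itself to a solid stop 8 mm below its rest height and stays there when let go.
- bezel_right (a point): The same point of the switch at the -y end. The two worn switches never break away: their force creeps up steadily (to 4 N in one, 6.5 N in the other, at 8 mm down) to a solid stop at 11 mm, and they spring back when let go.
- cover: Loose upright aluminium cover: round cup, open side down, 44 mm outside, 36 mm inside, 22 mm high (16 mm inside), about 80 g, with a dark grip knob 22 mm across and 26 mm tall on top (48 mm in all). Origin: centre of the open rim, z up. It fits round a bezel with 2.5 mm to spare all round and rests on the box top; over a switch that is up it stays 1.8 mm or more too high, and cannot trip it.
Things that resemble listed ones, but are neither listed nor needed, are in the scene too. Leave any blue look-alike of the cover alone.

How it is judged:
By the outcome, as a careful person would: the job done as asked, in the order asked, and still so for the second after the job is handed in, with the robot touching nothing.
It also fails if it takes over 72 s, if anything falls off the work surface, if the arm or the gripper's body presses on something with over 40 N, if the wrist force passes 120 N, or if a joint passes its speed limit or range.

## Working session

There is one attempt and no reset: what is moved stays moved. The work goes in short steps, each a Python script; the robot and the scene stay as the last script left them, time stands still between calls to the robot, and variables do not carry over. Pictures are saved under pics/ and viewed, at most 10 in all, crops included, and the job is handed in when it is done.

```bash
mkdir -p pics; ls; python3 - <<'E'
from rig import *
import cv2, numpy as np
a=[]
for n in ("top","side"):
    c=read_camera(n); cv2.imwrite(f"pics/{n}0.png",c["frame"][:,:,::-1]); 
    print(n,c["fx"],c["fy"],c["cx"],c["cy"],c["k1"]);print(np.round(c["T"],3))
print(pinch_z,get_time_s(),get_orientation(),get_ft_force())
E
```

```text
pics
top 441.1034665241804 441.1034665241804 311.77447911848463 245.04961286535493 0.0010350942448343879
[[ 0.022 -0.99   0.138  0.444]
 [-1.    -0.02   0.012 -0.124]
 [-0.009 -0.138 -0.99   0.887]
 [ 0.     0.     0.     1.   ]]
side 594.6356525979331 594.6356525979331 315.3505206806194 233.19805216688567 -0.16092317507439444
[[ 0.853 -0.251  0.457  0.185]
 [-0.521 -0.438  0.733 -0.755]
 [ 0.016 -0.863 -0.505  0.501]
 [ 0.     0.     0.     1.   ]]
0.0187 0.1 [ 9.84736010e-01 -1.74052650e-01 -1.13716546e-04  8.07640393e-04] [ 0.46782547 -0.36599034  0.46729237]
```

View pics/top0.png

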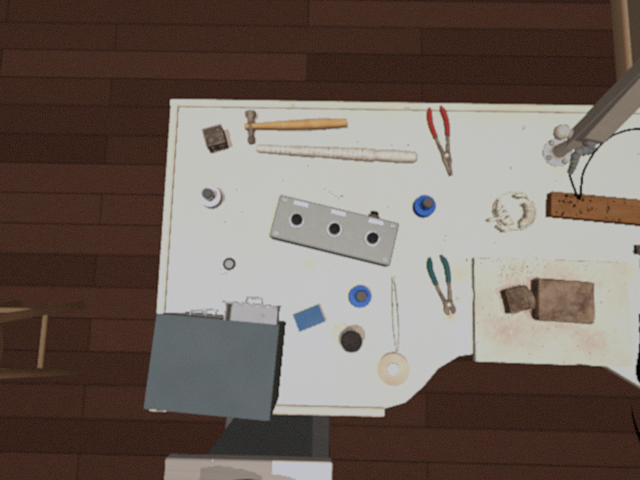

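View pics/side0.png

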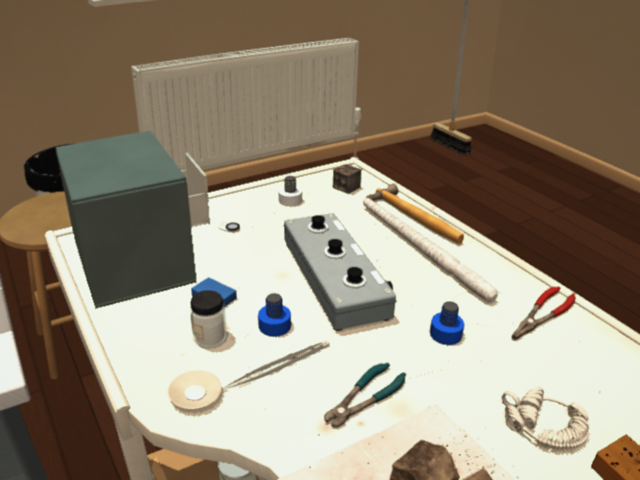

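The top view shows the switches at about (297,219), (335,229) and (372,238). The aluminium cover is at (210,197), with its side view at (290,190). The blue look-alikes are at (425,206) and (360,296), and the box-shaped furniture is at lower left.

```bash
cat > h.py <<'E'
from rig import *
import cv2, numpy as np
from scipy.spatial.transform import Rotation as R
def rays(c,T,px):
    px=np.atleast_2d(px).astype(float); s=(px-[c["cx"],c["cy"]])/[c["fx"],c["fy"]]; u=s.copy()
    for _ in range(10): u=s/(1+c["k1"]*(u**2).sum(1,keepdims=True))
    return T[:3,3],np.c_[u,np.ones(len(u))]@T[:3,:3].T
def on_z(c,T,px,z):
    o,d=rays(c,T,px); return o+d*((z-o[2])/d[:,2])[:,None]
def tri(o1,d1,o2,d2):
    A=np.c_[d1,-d2]; t=np.linalg.lstsq(A,o2-o1,rcond=None)[0]
    p,q=o1+d1*t[0],o2+d2*t[1]; return (p+q)/2,np.linalg.norm(p-q)
def project(c,T,P):
    p=(np.atleast_2d(P)-T[:3,3])@T[:3,:3]; u=p[:,:2]/p[:,2:]; u*=1+c["k1"]*(u**2).sum(1,keepdims=True)
    return u*[c["fx"],c["fy"]]+[c["cx"],c["cy"]]
def dark(g,p,r,th):
    x,y=map(int,p); w=(g[y-r:y+r+1,x-r:x+r+1]<th).astype(np.uint8)
    n,l,s,ce=cv2.connectedComponentsWithStats(w); 
    i=1+np.argmax(s[1:,4]); return ce[i]+[x-r,y-r],s[i]
def down(yaw): # tool y axis along world direction yaw+90deg
    return (R.from_euler('z',yaw)*R.from_euler('x',np.pi)).as_quat()
def wrist():
    T=np.eye(4);T[:3,:3]=R.from_quat(get_orientation()).as_matrix();T[:3,3]=get_position()
    c=read_camera("wrist"); return c,T@np.array(c["hand_eye"])
E
python3 - <<'E'
from h import *
t=read_camera("top");s=read_camera("side")
tg,sg=[c["frame"].max(2) for c in (t,s)]
names=["left","mid","right","cover"]
for n,a,b in zip(names,[(297,219),(335,229),(372,238),(208,194)],[(318,221),(335,245),(354,274),(290,184)]):
    pa,sa=dark(tg,a,9,70);pb,sb=dark(sg,b,12,70)
    T1,T2=np.array(t["T"]),np.array(s["T"])
    o1,d1=rays(t,T1,pa);o2,d2=rays(s,T2,pb)
    z=.06 if n!="cover" else .04
    print(n,pa,sa,pb,sb,np.round(tri(o1,d1[0],o2,d2[0])[0],4),tri(o1,d1[0],o2,d2[0])[1],np.round(on_z(t,T1,pa,z),4))
b=np.array([(283,197),(397,223),(388,265),(271,236)])
print(on_z(t,np.array(t["T"]),b,.045))
c,T=wrist();print(np.round(T,3), np.round(c["hand_eye"],3),c["fx"],c["k1"])
E
```

```text
left [296.29166667 218.97222222] [ 4  5 10  9 72] [317.69285714 221.95714286] [  6   7  13  13 140] [ 0.6083 -0.0829  0.0568] 0.0013063273897491047 [[ 0.6083 -0.0833  0.06  ]]
mid [334.07042254 228.1971831 ] [ 4  4  9 10 71] [334.87573964 246.33136095] [  5   6  14  15 169] [ 0.5921 -0.1556  0.0568] 0.0007834158147553712 [[ 0.5919 -0.1557  0.06  ]]
right [372.32       237.62666667] [ 5  4 10 10 75] [354.37244898 274.84183673] [  5   5  15  16 196] [ 0.5754 -0.2287  0.0564] 0.000689372726953633 [[ 0.5752 -0.2284  0.06  ]]Traceback (most recent call last):
  File "<stdin>", line 6, in <module>
  File "h.py", line 19, in dark
    i=1+np.argmax(s[1:,4]); return ce[i]+[x-r,y-r],s[i]
        ~~~~~~~~~^^^^^^^^^
    return _wrapfunc(a, 'argmax', axis=axis, out=out, **kwds)
    return bound(*args, **kwds)
ValueError: attempt to get argmax of an empty sequence
```

The three cap points agree with the given sizes: about 75 mm apart, and z plausible. Next come the cover and the cabinet clearance.

```bash
python3 - <<'E'
from h import *
t=read_camera("top");s=read_camera("side")
tg,sg=[c["frame"].max(2) for c in (t,s)]
T1,T2=np.array(t["T"]),np.array(s["T"])
def two(pa,pb):
    o1,d1=rays(t,T1,pa);o2,d2=rays(s,T2,pb);p,e=tri(o1,d1[0],o2,d2[0]);return np.round(p,4),round(e,4)
for th in (90,110,130):
  try:
    pa,sa=dark(tg,(208,194),8,th);pb,sb=dark(sg,(290,184),9,th)
    print("cover",th,pa,sa,pb,sb,two(pa,pb),on_z(t,T1,pa,.04))
  except ValueError: pass
for a,b in [((285,320),(188,177)),((155,314),(150,134)),((270,419),(72,199))]: print("cab",two(a,b))
print("lamp/rod", on_z(t,T1,(610,120),.3))
c,T=wrist();print(np.round(T,3).tolist(), np.round(c["hand_eye"],3).tolist(),c["fx"],c["k1"])
m=[.592,-.156,.25]
for yaw in (-.222,-.222+np.pi/2,-.222-np.pi/2,np.pi-.222):
    q=inverse_kinematics(m,down(yaw)); print(yaw,None if q is None else np.round(q,2))
print(get_joint_positions())
E
```

```text
cover 90 [210.38888889 195.27777778] [ 6  5  8  7 18] [289.71942446 184.43884892] [  4   2  11  15 139] (array([0.6563, 0.0898, 0.037 ]), np.float64(0.0021)) [[0.65644932 0.08858776 0.04      ]]
cover 110 [208.         193.76136364] [ 3  3 12 11 88] [289.975   184.36875] [  4   2  11  16 160] (array([0.66  , 0.0955, 0.0339]), np.float64(0.0021)) [[0.65942647 0.09348031 0.04      ]]
cover 130 [208.21818182 194.15454545] [  2   3  13  12 110] [290.02312139 184.01734104] [  3   1  12  17 173] (array([0.6592, 0.0946, 0.0351]), np.float64(0.0015)) [[0.65863864 0.09300525 0.04      ]]
cab (array([ 0.4169, -0.0737,  0.173 ]), np.float64(0.0089))
cab (array([0.4258, 0.1379, 0.1618]), np.float64(0.0002))
cab (array([ 0.2667, -0.0558,  0.1713]), np.float64(0.0042))
lamp/rod [[ 0.70929415 -0.52748674  0.3       ]]
[[-0.343, -0.891, -0.296, 0.264], [-0.939, 0.325, 0.108, 0.489], [-0.0, 0.315, -0.949, 0.374], [0.0, 0.0, 0.0, 1.0]] [[-0.0, -0.949, -0.315, 0.08], [1.0, 0.0, -0.001, 0.0], [0.001, -0.315, 0.949, -0.143], [0.0, 0.0, 0.0, 1.0]] 390.8515229364099 0.008012123898964623
-0.222 [-0.    0.38  0.33  0.   -1.52  1.35]
1.3487963267948966 [-0.    0.38  0.33  0.   -1.52  2.92]
-1.7927963267948965 [-0.    0.38  0.33  0.   -1.52 -0.22]
2.919592653589793 [-0.    0.38  0.33 -0.   -1.52 -1.79]
[ 1.50556614e+00  2.55285260e-01  1.07935940e-01 -7.68049809e-05
 -1.42389233e+00 -2.84621691e-01]
```

The cabinet top is at about 0.17 m, behind the work area, so the arm passes above it. I'll move over the box, shut the gripper and refine with the wrist camera.

```bash
python3 - <<'E'
from h import *
Y=-.222-np.pi/2
print(get_time_s())
move_pose([.592,-.12,.25],down(Y)); print(get_time_s())
c,T=wrist(); cv2.imwrite("pics/w1.png",c["frame"][:,:,::-1])
g=c["frame"].max(2)
for n,p in dict(l=(.6083,-.0829,.065),m=(.5921,-.1556,.065),r=(.5754,-.2287,.065),cov=(.659,.094,.048)).items():
    px=project(c,T,p)[0]; print(n,np.round(px))
    try:
        d,s=dark(g,px,22,70); print(np.round(d,1),s,np.round(on_z(c,T,d,p[2]-.005),4))
    except Exception as e: print(e)
print(get_ft_force())
set_gripper(0.0,40);print(get_time_s(),get_grip_width(),get_ft_force())
E
```

```text
0.35
3.0167
l [307. 251.]
[308.4 247.6] [ 12   6  26  29 570] [[ 0.6068 -0.0838  0.06  ]]
m [306. 167.]
[308.3 164.2] [ 12   7  26  28 574] [[ 0.59   -0.1567  0.06  ]]
r [306.  69.]
[307.6  69.7] [ 11   9  28  31 675] [[ 0.574  -0.2282  0.06  ]]
cov [299. 405.]
[300.  397.5] [ 15   1  19  31 482] [[0.6564 0.089  0.043 ]]
[0.16426942 0.18214381 0.18617258]
3.8333 0.0019620964146032974 [-0.45013147 -0.17392118 -0.29485585]
```

View pics/w1.png

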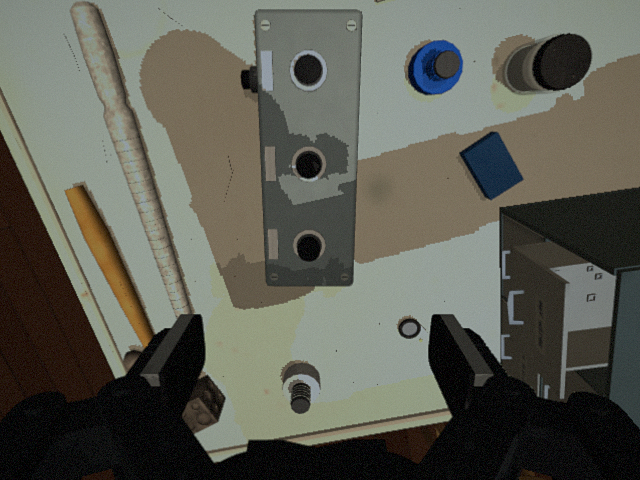

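The wrist view shows caps at (308,248), (308,164) and (308,70), and the cover at (300,385). These match the two-camera points to about 2 mm. Next I'll press slowly, starting with the left switch.

```bash
cat >> h.py <<'E'
Y=-.222-np.pi/2
SW=dict(left=(.6075,-.0833),mid=(.591,-.156),right=(.5747,-.2285))
def fz(b=0,n=4): 
    v=[]
    for _ in range(n): dwell(.01); v.append(get_ft_force()[2])
    return np.mean(v)-b
def press(n):
    x,y=SW[n]; move_pose([x,y,.085],down(Y)); servo_line([x,y,.069],v=.08); dwell(.15); b=fz(n=12)
    z=.069; zc=None; pk=0; log=[]; res="worn"
    while True:
        z-=.0005; servo_line([x,y,z],v=.01); f=fz(b); za=get_position()[2]; log.append((round(za*1e3,2),round(f,1)))
        if zc is None and f>1.5: zc=za
        pk=max(pk,f); d=0 if zc is None else zc-za
        if f>11: res="TOO HARD";break
        if zc is None and za<.059: res="no contact";break
        if d>.0045 and pk<7: break
        if pk>=7 and f<1.5 and d>.0055: res="SNAPPED";break
        if d>.0075: res="deep?";break
    servo_line([x,y,.08],v=.08); print(n,res,"contact",zc,"peak",pk,get_time_s(),b,log[-22:]); return res
E
python3 - <<'E'
from h import *
press("left")
E
```

```text
left worn contact 0.06373347104254012 peak 4.507228881074101 11.225 -0.07772215044653656 [(np.float64(68.49), np.float64(-0.2)), (np.float64(67.98), np.float64(0.4)), (np.float64(67.46), np.float64(-0.4)), (np.float64(67.0), np.float64(0.0)), (np.float64(66.47), np.float64(0.7)), (np.float64(65.97), np.float64(0.5)), (np.float64(65.46), np.float64(0.3)), (np.float64(64.99), np.float64(-0.0)), (np.float64(64.47), np.float64(0.2)), (np.float64(64.06), np.float64(0.1)), (np.float64(63.73), np.float64(1.9)), (np.float64(63.14), np.float64(2.2)), (np.float64(62.58), np.float64(2.7)), (np.float64(62.05), np.float64(2.9)), (np.float64(61.58), np.float64(3.4)), (np.float64(61.09), np.float64(3.2)), (np.float64(60.57), np.float64(3.2)), (np.float64(60.09), np.float64(4.3)), (np.float64(59.57), np.float64(4.3)), (np.float64(59.07), np.float64(4.5))]
```

```bash
python3 - <<'E'
from h import *
if press("mid")=="worn": press("right")
E
```

```text
mid SNAPPED contact 0.06395459414723974 peak 8.765471147554793 18.8833 0.08531659882703012 [(np.float64(68.59), np.float64(-0.2)), (np.float64(67.96), np.float64(-0.2)), (np.float64(67.45), np.float64(-0.1)), (np.float64(66.94), np.float64(-0.3)), (np.float64(66.47), np.float64(0.0)), (np.float64(65.98), np.float64(0.0)), (np.float64(65.46), np.float64(-0.1)), (np.float64(64.98), np.float64(0.1)), (np.float64(64.47), np.float64(-0.6)), (np.float64(64.07), np.float64(-0.2)), (np.float64(63.95), np.float64(3.6)), (np.float64(63.45), np.float64(5.1)), (np.float64(63.1), np.float64(6.5)), (np.float64(62.76), np.float64(7.1)), (np.float64(62.39), np.float64(7.5)), (np.float64(62.0), np.float64(8.1)), (np.float64(61.57), np.float64(8.2)), (np.float64(61.1), np.float64(8.8)), (np.float64(60.51), np.float64(8.1)), (np.float64(59.81), np.float64(7.1)), (np.float64(58.84), np.float64(4.1)), (np.float64(57.2), np.float64(-0.2))]
```

The middle switch snapped, with a peak of 8.8 N and then a drop to 0. Next I'll take matching wrist views, at the same height, of the middle bezel and the cover, so calibration bias cancels.

```bash
python3 - <<'E'
from h import *
x,y=SW["mid"]; servo_line([x,y,.17],v=.15); dwell(.2)
c,T=wrist(); px=project(c,T,(x,y,.049))[0].astype(int);a=c["frame"][px[1]-70:px[1]+70,px[0]-70:px[0]+70,::-1]; np.savez("mid.npz",f=c["frame"],T=T); print(px)
set_gripper(1.0)
move_pose([.658,.092,.17],down(Y)); dwell(.2)
c,T=wrist(); px=project(c,T,(.658,.092,.048))[0].astype(int);b=c["frame"][px[1]-70:px[1]+70,px[0]-70:px[0]+70,::-1]; np.savez("cov.npz",f=c["frame"],T=T); print(px)
cv2.imwrite("pics/ab.png",cv2.resize(np.hstack([a,b]),(800,400),interpolation=cv2.INTER_NEAREST));print(get_time_s(),get_grip_width())
E
```

```text
[314 230]
[315 231]
21.925 0.9995987818038916
```

View pics/ab.png

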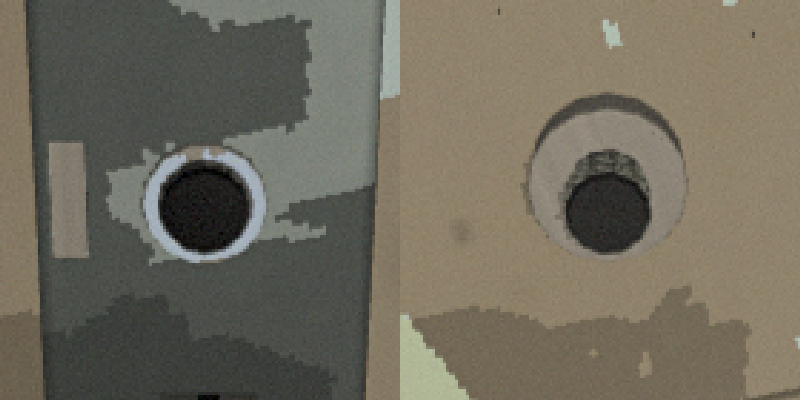

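Left crop: the cap is down inside its ring, with the ring centred at about (205,204) in the crop. Right crop: the knob top disc is centred at about (607,213).

```bash
python3 - <<'E'
from h import *
c=read_camera("wrist")
def blob(g,m,p):
    w=np.zeros_like(m);w[p[1]-35:p[1]+35,p[0]-32:p[0]+32]=m[p[1]-35:p[1]+35,p[0]-32:p[0]+32]
    k=max(cv2.findContours(w,cv2.RETR_EXTERNAL,cv2.CHAIN_APPROX_NONE)[0],key=lambda k:cv2.contourArea(cv2.convexHull(k)))
    return cv2.fitEllipse(cv2.convexHull(k)),cv2.minEnclosingCircle(k),cv2.boundingRect(k)
M=np.load("mid.npz");C=np.load("cov.npz")
print(M["T"][:3,3],C["T"][:3,3])
f=M["f"].astype(int)
# ring is bluish white: blue above green-ish box/spots
for th in (135,150,165):
    m=((f.max(2)>th)&(f[:,:,2]>=f[:,:,1])).astype(np.uint8); e=blob(f,m,(315,231)); print("ring",th,e,on_z(c,M["T"],e[0][0],.049))
g=cv2.GaussianBlur(C["f"].max(2),(3,3),0)
for th in (65,72,80):
    e=blob(g,(g<th).astype(np.uint8),(318,236)); print("knob",th,e,on_z(c,C["T"],e[0][0],.048))
print("hand", on_z(c,M["T"],(315.75,231.4),.049), on_z(c,C["T"],(317.6,235.7),.048))
E
```

```text
[ 0.57219011 -0.23503657  0.31190645] [0.63926744 0.01135918 0.31347184]
ring 135 (((315.1417236328125, 231.1638641357422), (39.47165298461914, 42.55830001831055), 88.54437255859375), ((315.0714416503906, 231.35714721679688), 21.24333381652832), (294, 212, 43, 40)) [[ 0.59037178 -0.15568994  0.049     ]]
ring 150 (((315.1688232421875, 231.09205627441406), (39.63650131225586, 42.212501525878906), 88.45970916748047), ((315.10430908203125, 231.03956604003906), 21.104459762573242), (294, 212, 43, 40)) [[ 0.59034147 -0.15573732  0.049     ]]
ring 165 (((315.2493591308594, 231.12327575683594), (39.393592834472656, 41.8428955078125), 84.32569885253906), ((315.25, 231.0), 20.846261978149414), (295, 212, 42, 40)) [[ 0.59029127 -0.15570236  0.049     ]]
knob 65 (((316.9556579589844, 234.29196166992188), (27.806964874267578, 29.111709594726562), 91.90785217285156), ((317.0, 234.0), 14.560319900512695), (303, 221, 29, 28)) [[0.65773518 0.09395686 0.048     ]]
knob 72 (((317.0208435058594, 232.22683715820312), (27.89478302001953, 34.94903564453125), 3.2736496925354004), ((317.0, 231.1764678955078), 17.292613983154297), (303, 214, 29, 35)) [[0.65734791 0.09246331 0.048     ]]
knob 80 (((317.17034912109375, 231.4829559326172), (29.608049392700195, 35.68853759765625), 0.34187522530555725), ((317.5, 231.0), 17.585603713989258), (303, 214, 29, 35)) [[0.65712135 0.09194651 0.048     ]]
hand [[ 0.58999257 -0.15542558  0.049     ]] [[0.65752072 0.09508741 0.048     ]]
```

The bezel is at (0.5902,-0.1556) and the knob at (0.6576,0.0945). I'll make a centring grasp, then release and look again to calibrate out the bias between camera and gripper.

```bash
cat >> h.py <<'E'
def knob():
    c,T=wrist(); g=cv2.GaussianBlur(c["frame"].max(2),(3,3),0); p=project(c,T,(*get_position()[:2],.048))[0].astype(int)
    w=np.zeros_like(g); sl=np.s_[p[1]-35:p[1]+35,p[0]-32:p[0]+32]; w[sl]=g[sl]<65
    k=max(cv2.findContours(w,cv2.RETR_EXTERNAL,cv2.CHAIN_APPROX_NONE)[0],key=cv2.contourArea); e=cv2.fitEllipse(cv2.convexHull(k))
    print("knob ellipse",e); return on_z(c,T,e[0],.048)[0]
E
python3 - <<'E'
from h import *
x,y=.6576,.0945; q=down(Y)
servo_line([x,y,.08],q,v=.2); servo_line([x,y,.0265],v=.08); print("F",get_ft_force(),get_position())
set_gripper(0.0,20); print(get_grip_width(),get_grip_width()*85,get_position()); p=get_position()
set_gripper(1.0); servo_line([x,y,.17],v=.2); dwell(.2)
k=knob(); P=get_position(); Rt=R.from_quat(get_orientation()).as_matrix()
print("grasp",p,"now",P,"knob",k,"offset in tool",Rt.T@(k-p),get_time_s())
E
```

```text
F [0.04383919 0.74281004 0.6747231 ] [0.65810037 0.09457083 0.02709117]
0.2484747507390246 21.120353812817093 [0.65770375 0.09448515 0.02674229]
knob ellipse ((315.0894775390625, 230.4192352294922), (28.38327407836914, 29.311960220336914), 99.72566223144531)
grasp [0.65770375 0.09448515 0.02674229] now [0.65716632 0.09438045 0.1687848 ] knob [0.65691107 0.09414417 0.048     ] offset in tool [ 0.00053007  0.00073605 -0.02125587] 25.75
```

```bash
python3 - <<'E'
from h import *
x,y=.6576,.0945; q=down(Y)
servo_line([x,y,.08],q,v=.2); servo_line([x,y,.0265],v=.08); set_gripper(0.0,40); dwell(.1)
g=get_position(); Rt=R.from_quat(get_orientation()).as_matrix(); off=Rt@[.00053,.00074,0]; print("grasp",g,get_grip_width())
servo_line([x,y,.14],v=.12); print("held",get_grip_width(),get_ft_force())
t=np.array([.59033,-.1557])-off[:2]; z0=g[2]+.045; print("target",t,z0)
servo_line([*t,.14],q,v=.2); servo_line([*t,z0+.012],v=.1); dwell(.2)
P=get_position(); print(P); cmd=t+(t-P[:2]); b=fz(n=12); z=z0+.012
log=[]
while True:
    z-=.0005; servo_line([*cmd,z],v=.015); f=fz(b,3); za=get_position()[2]; log.append((round(float(za-z0)*1e3,1),round(float(f),1)))
    if f>4 or za<z0-.003: break
print(log,get_position(),get_ft_force(),get_ft_torque(),get_time_s())
c,T=wrist(); cv2.imwrite("pics/w2.png",c["frame"][:,:,::-1])
s=read_camera("side"); cv2.imwrite("pics/s2.png",cv2.resize(s["frame"][170:330,250:450,::-1],(800,640))[:600])
E
```

```text
grasp [0.65786094 0.09453582 0.02683161] 0.2396050957180226
held 0.23888058424515762 [ 0.5518401   0.43021867 -1.13839882]
target [ 0.59116849 -0.15534584] 0.07183161431334696
[ 0.59169063 -0.15539809  0.0846817 ]
[(11.5, 0.3), (10.9, -0.2), (10.5, 0.1), (10.0, -0.3), (9.5, 0.6), (8.9, 0.6), (8.5, -0.2), (8.0, 0.3), (7.5, 0.1), (7.0, -0.1), (6.5, -0.1), (5.9, 0.3), (5.5, 0.5), (4.9, 0.1), (4.5, 0.3), (4.0, 0.1), (3.5, 0.2), (3.0, 0.4), (2.5, 0.2), (2.0, 0.0), (1.5, -0.1), (1.0, -0.2), (0.5, 0.0), (-0.0, -0.1), (-0.0, 4.7)] [ 0.59069201 -0.15532755  0.07181254] [-1.2086644   1.75419255  3.79270779] [ 0.30730496  0.63766735 -0.00266492] 38.3
```

Contact came exactly at the home height (0.0 mm), clear of the bezel at 4 mm above it. I'll release, back off and check.

```bash
python3 - <<'E'
from h import *
set_gripper(1.0); p=get_position(); servo_line([p[0],p[1],.17],v=.12); dwell(.2)
c,T=wrist(); print(np.round(project(c,T,[(.5903,-.1557,.093)])))
a=cv2.resize(c["frame"][100:340,200:440,::-1],(400,400))
servo_line([p[0]-.0,p[1],.26],v=.2); move_pose([.60,.10,.26],down(Y))
s=read_camera("side"); b=cv2.resize(s["frame"][180:330,270:420,::-1],(400,400),interpolation=cv2.INTER_CUBIC)
cv2.imwrite("pics/fin.png",np.hstack([a,b])); print(get_time_s(),get_grip_width(),get_ft_force())
E
```

```text
[[315. 252.]]
41.925 0.9987042317604418 [-0.0561279  -0.37481731  1.1751157 ]
```

View pics/fin.png

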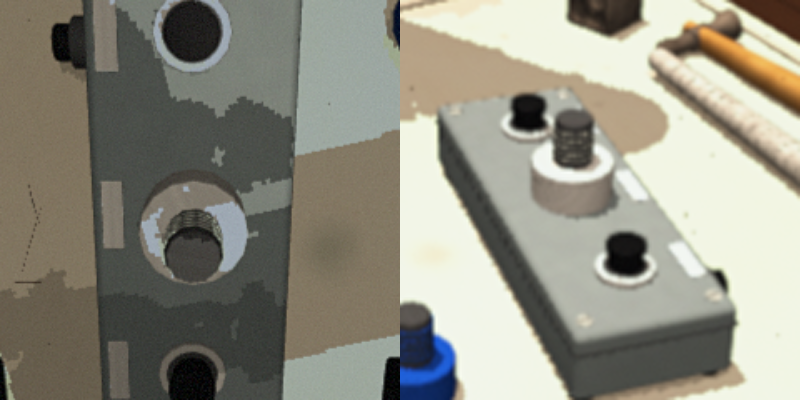

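The left crop shows the knob at (193,255), upright over the middle switch. The right crop shows the cover at (572,180), sitting flat on the box top between the two raised switches. It is home, so I'm handing in.

```bash
python3 -c "
from rig import *
print(close_job())"
```

```text
the job is handed in; nothing more can be done
None
```

The middle switch was the sound one: it snapped down at a peak of about 8.8 N, and the metal cover now sits upright and fully home over it, released; the job was handed in at about 42 s of the 72 s allowed.

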